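# Seat the RF module in the test fixture

### The arm

A 6-joint arm with a two-finger parallel gripper is mounted at the origin on the work surface. World frame = base frame: x ahead of the robot, y to its left, z up, the work surface at z = 0. Lengths are in m, angles in rad, forces in N, time in s.
With the tool pointing down it reaches from about 0.35 to 0.775 m from the base axis. Payload 5.5 kg.
Tool frame: the origin (TCP) lies on the mounting face of the last link; the fingertips stand 173 mm ahead of it and the grasp point (between the pads) lies 155 mm ahead of it; z points along the fingers, y is the direction in which the jaws open and shut (so a half turn about z gives the same grasp; the last joint's range is limited). The gripper opens to 85 mm and grips with 20 to 120 N. Pads are 22 mm wide; open, the fingers measure 114 mm over their backs; the gripper's body (76 mm by 85 mm) begins 54 mm behind the grasp point. The pads swing forward as they close: fully open they stand 13 mm farther back than shut.
Start: joints at [1.028, 0.313, 0.046, 1.304, 0, 1.431], TCP at [0.225, 0.529, 0.405] pointing down, gripper open.
Joint ranges: [-2.76, 2.76], [-0.86, 1.69], [-1.03, 1.26], [-2.2, 2.34], [-1.47, 1.5], [-3.14, 3.14]. Speed limits (rad/s): [2.57, 2.57, 3.14, 3.14, 3.14, 3.14].

### API

Orientations are given as a unit quaternion [w, x, y, z].
In Python, from workcell import * gives the robot as it stands. The module is installed in compiled form; this text tells all that it offers.
- The arm moves only by the shell command python3 -m crank 'ROWS' [FORCE]. ROWS is JSON, a list of rows, each a list of 7 numbers: the shift along the tool's x, y, z in mm, then the turn, a rotation vector about the tool's x, y, z in degrees, then the opening, from 0 (shut) to 1 (fully open). A call has exactly 8 rows; each row shifts and turns the commanded pose from where the row before left it, along the tool's axes as they then stand; what a row does not reach is not made up. A row lasts 1/8 s, in which the tool goes at most 62.5 mm and 10.7 degrees, less where a joint would pass 70% of its speed; a pose out of reach is approached as far as the arm can. A call with a gripper value outside its range is refused whole. The fingers move at their own pace and stop on an object; FORCE is the grip in N (left out, the last holds). Time passes only in rows, so rows that do not move let the fingers close, or fill a call up. It gives the time, the measured TCP pose, the force and the opening at its end, in the units of the state.
- get_state(): the state, without advancing time (a new reading comes with each control period).
- read_camera(name): name is "scene" or "top" or "wrist"; returns the picture (420x560x3 uint8, blue, green, red); there is no depth.
- calibration(name): a dict with "fx", "fy", "cx", "cy" (pixels), "extrinsics" (4x4, takes a point from world to camera coordinates). Camera axes: x right, y down, z forward; pixel columns grow to the right and rows downward; lengths in m; the calibration is good to about 2 mm. A picture is of the moment at which its call begins: read the wrist's pose just before it. calibration takes no time and is no camera call; for the wrist camera it gives the pose at the moment of the call.
- hand_in(): hands the job in, once; it reports no verdict.
The state is a dict: "clock": time; "joint_pos": joint angles; "qvel": joint speeds; "tau": joint torques, N m; "tcp_pos": TCP position; "orientation": TCP orientation; "wrist_force": force on the tool from outside, world axes, zero at the start; "ft_torque": the same for the moment, N m; "finger_gap": finger opening in m.
Only numpy, scipy, OpenCV 4.12 (cv2) and the standard library are available. Lean on these libraries where they do the work, as an engineer would, in place of code of your own. Each camera call takes 0.05 s, during which the arm holds its last target.

### The job

Get the grey metal module ready for testing: without lifting it off the bench, push it with the fingertips into the fixture's corner, so that its jack side lies flush along the low fence and its end is flush against the end stop. Push the fixture's sliding jaw along the fence until it rests against the module's other end, so that the module is boxed in. Leave the spool, the tape roll and the small black adapter where they are, and finish clear of everything.

Things in the scene. Friction and masses are not known exactly. Their poses are not given: they have to be found in the camera images.
- module: Loose metal box with grey lid, 90 (x) x 120 (y) x 34 mm high, about 0.6 kg; origin: centre of underside. Two brass jacks, 10 mm long, 24 mm up, stick out of its +x side, which faces the fence; they pass over the fence. Starts on the robot's side of the fence, between stop and jaw, up to 0.3 rad askew. Seated: origin at x -0.045, y -0.060 in corner's frame, axes parallel to it
- corner (a point): Bench-level point where the front face of the low fence meets the end stop. x: away from the robot, square to the fence; y: along the fence towards the stop (robot's left). Aluminium fence: x 0 to 0.020, y -0.350 to 0.020, 15 mm high. Steel stop: x -0.045 to 0.020, y 0 to 0.020, 25 mm high. Bolted down; place and yaw (up to 0.25 rad) vary
- jaw (a joint): Travel of the sliding jaw along the fence, m: 0 farthest from the stop, grows towards the stop (y of corner). 0.110 when it meets a fully seated module; starts at 0 to 0.04, ends at 0.135. No spring: about 2.5 N of friction, stays where it is left
- jaw_face (a point): Point on the jaw's inner face (towards the stop), 20 mm above the bench, 30 mm in front of the fence; axes as corner. The jaw is a dark steel block 38 mm high, 90 mm long along the fence (from this face to -y), reaching from 60 mm in front of the fence's front face, over the fence, to 35 mm behind that face. Its outer face, to push on, lies 90 mm to -y of this point
- spool: Bystander: steel solder spool standing on end, 54 mm in diameter, 56 mm high; origin at the centre of its underside. Not to be moved
- tape: Bystander: orange tape roll lying flat, 68 mm in diameter, 25 mm high; origin at the centre of its underside. Not to be moved
- adapter: Bystander: small black plastic box 50 x 34 x 22 mm; origin at the centre of its underside. Not to be moved
Things that resemble listed ones, but are neither listed nor needed, are in the scene too. Several things have the shape of the module; the one meant has the colours described above.

How it is judged:
At the end, for the whole second after the job is handed in: The module lies flat and at rest with its jack side within 3.5 mm of the fence, its end within 3.5 mm of the stop and square to them within 2 degrees; the jaw stands within 4 mm of where it meets the seated module (joint 0.106 to 0.113) (x of module in the frame of corner between -0.0485 and -0.042 m and y of module in the frame of corner between -0.0635 and -0.057 m and angle between the x axis of module and the x axis of corner, either way round below 0.035 rad and height (world z) of module below 0.004 m and angle between module's own z axis and vertical below 0.05 rad and linear speed of module below 0.01 m/s and value of joint jaw between 0.106 and 0.113 m); the robot touches nothing.
It fails at once if the module is lifted off the bench or tipped (height (world z) of module above 0.012 m or angle between module's own z axis and vertical above 0.15 rad).
It fails at once if the spool, tape roll or adapter is moved (distance of any of spool, tape, adapter from where it was at the start of the episode above 0.02 m).
It also fails if it takes over 54 s, if anything falls off the work surface, if the arm or the gripper's body presses on something with over 40 N, if the wrist force passes 120 N, or if a joint passes its speed limit or range.

## Working session

There is one attempt and no reset: what is moved stays moved. The work goes in short steps, Python scripts to look and compute and a shell command to move; the robot and the scene stay as the last step left them, time stands still between calls to the robot, and variables do not carry over. Pictures are saved under pics/ and viewed, and the job is handed in when it is done.

```bash
mkdir -p pics
python3 - <<'E'
from workcell import *
import cv2
s=get_state(); print({k:s[k] for k in s})
for n in ("scene","top","wrist"):
    im=read_camera(n); cv2.imwrite(f"pics/{n}0.png",im)
    c=calibration(n); print(n,c)
E
```

```text
{'clock': 0.0, 'joint_pos': array([ 1.02840536e+00,  3.14000623e-01,  4.49575101e-02,  1.30361655e+00,
       -8.66808307e-06,  1.43118820e+00]), 'qvel': array([-0.00159109, -0.00054253,  0.00109944, -0.000384  ,  0.00028301,
        0.00052021]), 'tau': array([ 9.47625995e-04, -4.80621707e+01,  2.98536658e+01,  1.91042660e-02,
        2.00879335e-04,  3.95251192e-06]), 'tcp_pos': array([0.22529374, 0.52879811, 0.40379968]), 'orientation': array([-3.07491837e-04,  2.00032729e-01,  9.79788773e-01, -8.79470796e-04]), 'wrist_force': array([-0.20394717, -0.33852837, -0.26564508]), 'ft_torque': array([0.01905206, 0.00916138, 0.00309878]), 'finger_gap': 0.0852178966577231}
scene {'fx': 466.0016576579529, 'fy': 466.0016576579529, 'cx': 279.5226876447653, 'cy': 206.06181007101824, 'extrinsics': array([[-0.74229899,  0.67005977, -0.00348042,  0.42064948],
       [ 0.57013227,  0.62885226, -0.52867195, -0.31940585],
       [-0.35205313, -0.39441695, -0.8488191 ,  1.21830534],
       [ 0.        ,  0.        ,  0.        ,  1.        ]])}
top {'fx': 476.08836148715505, 'fy': 476.08836148715505, 'cx': 273.90002538957197, 'cy': 219.17770744752025, 'extrinsics': array([[-0.02306867, -0.99967996, -0.01038303,  0.01670691],
       [-0.98791465,  0.024387  , -0.15306835,  0.5934981 ],
       [ 0.15327257,  0.00672647, -0.98816106,  0.9426636 ],
       [ 0.        ,  0.        ,  0.        ,  1.        ]])}
wrist {'fx': 337.86494248559325, 'fy': 337.86494248559325, 'cx': 279.51623091411403, 'cy': 209.67785229146358, 'extrinsics': array([[ 3.92291660e-01,  9.19840469e-01, -8.74674485e-04,
        -5.74193612e-01],
       [ 8.82991349e-01, -3.76309534e-01,  2.80566237e-01,
        -3.59805745e-02],
       [ 2.57747030e-01, -1.10836125e-01, -9.59834268e-01,
         3.79104679e-01],
       [ 0.00000000e+00,  0.00000000e+00,  0.00000000e+00,
         1.00000000e+00]])}
```

View pics/top0.png

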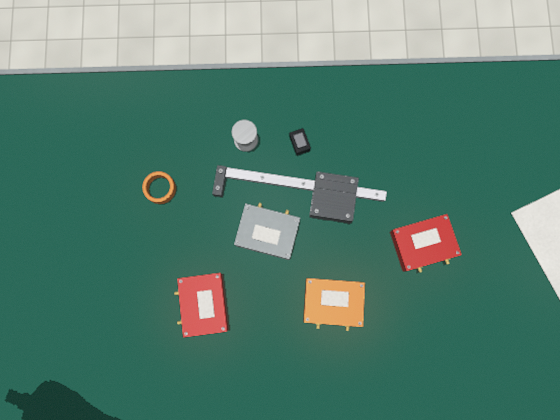

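View pics/scene0.png

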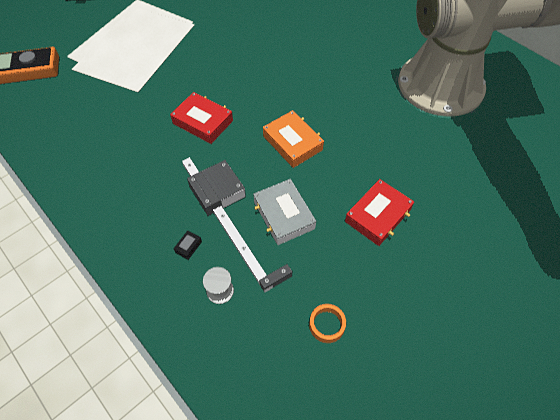

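Candidates by shape in the top view are grey (267,231), red (203,305), red (427,243) and orange (335,303). The grey one, with its brass jacks towards the fence, is the module. The stop is at (219,181), the jaw at (334,197), the spool at (245,134), the adapter at (300,141) and the tape at (158,187). Next I'll look at a close crop.

Run:
```python
import cv2
im=cv2.imread("pics/top0.png")
c=im[110:270,200:400]; cv2.imwrite("pics/c0.png",cv2.resize(c,None,fx=4,fy=4,interpolation=cv2.INTER_CUBIC)[:600])
c=im[150:270,200:310]; cv2.imwrite("pics/c1.png",cv2.resize(c,None,fx=5,fy=5,interpolation=cv2.INTER_CUBIC))
```

```text
(no output)
```

View pics/c0.png

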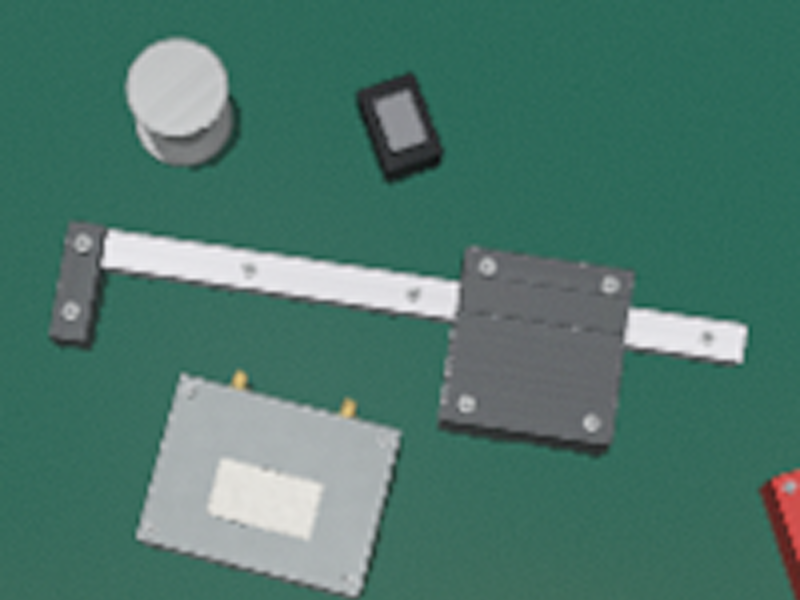

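View pics/c1.png

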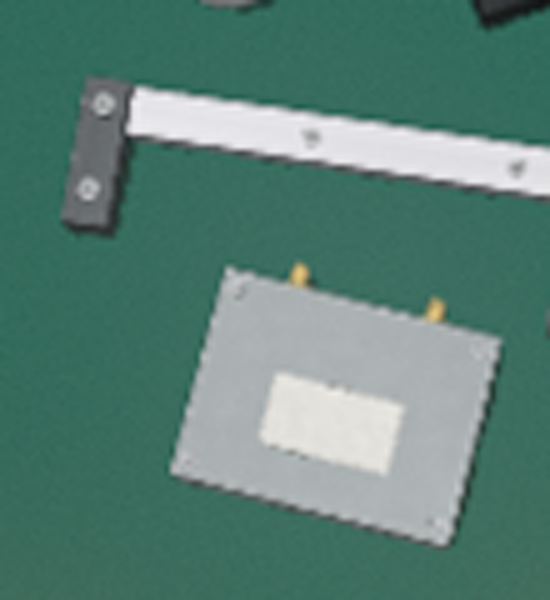

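```bash
cat > h.py <<'E'
import numpy as np, cv2
from scipy.optimize import least_squares
from workcell import *
def c2p(u,v,s,ox,oy): return np.array([ox+(u+.5)/s-.5, oy+(v+.5)/s-.5])
def proj(cal,P):
    P=np.asarray(P,float); E=cal["extrinsics"]; q=P@E[:3,:3].T+E[:3,3]
    return np.c_[cal["fx"]*q[:,0]/q[:,2]+cal["cx"], cal["fy"]*q[:,1]/q[:,2]+cal["cy"]]
def back(cal,px,z):
    E=cal["extrinsics"]; R=E[:3,:3]; o=-R.T@E[:3,3]
    d=R.T@np.array([(px[0]-cal["cx"])/cal["fx"],(px[1]-cal["cy"])/cal["fy"],1.])
    return o+d*(z-o[2])/d[2]
def tf(p,X):
    c,s=np.cos(p[2]),np.sin(p[2]); X=np.asarray(X,float)
    return np.c_[p[0]+c*X[:,0]-s*X[:,1], p[1]+s*X[:,0]+c*X[:,1], X[:,2]]
def rel(p,m):  # m in frame p
    d=np.array(m[:2])-p[:2]; c,s=np.cos(p[2]),np.sin(p[2])
    return np.array([c*d[0]+s*d[1],-s*d[0]+c*d[1],m[2]-p[2]])
def fit(cal,X,px,p0):
    r=least_squares(lambda p:(proj(cal,tf(p,X))-px).ravel(),p0)
    return r.x, np.abs(r.fun.reshape(-1,2)).round(1)
MOD=[[.045,.06,.034],[.045,-.06,.034],[-.045,-.06,.034],[-.045,.06,.034]]
E
python3 - <<'E'
from h import *
cal=calibration("top")
f=lambda L:np.array([c2p(u,v,4,200,110) for u,v in L])
m,r=fit(cal,MOD,f([(182,374),(400,430),(357,597),(137,538)]),[.45,0,0]); print("mod",m,r.tolist())
FX=[[.02,.02,.025],[.02,0,.025],[-.045,0,.025],[-.045,.02,.025],[0,0,.015],[.02,-.35,.015],[0,-.35,.015]]
px=f([(70,222),(104,227),(90,341),(52,337),(100,267),(747,324),(743,357)])
c,r=fit(cal,FX,px,[.55,.1,0]); print("corner",c,r.tolist())
print("mod in corner",rel(c,m))
J=f([(466,247),(633,271),(608,440),(440,423)])
for q in J: 
    w=back(cal,q,.038); print("jaw",rel(c,[w[0],w[1],0])[:2])
for n,q,z in(("spool",(178,88),.056),("adapter",(400,122),.022)):
    w=back(cal,f([q])[0],z); print(n,w,rel(c,[w[0],w[1],0])[:2])
w=back(cal,(158.5,187),.025); print("tape",w,rel(c,[w[0],w[1],0])[:2])
for q in [(427,243),(335,303),(203,305)]: print(back(cal,q,.034))
E
```

```text
mod [ 0.57161278  0.01797853 -0.28153096] [[0.2, 0.1], [0.3, 0.2], [0.3, 0.1], [0.4, 0.0]]
corner [ 0.6955805   0.10649171 -0.17081376] [[0.1, 0.2], [0.5, 0.2], [0.9, 0.5], [0.6, 0.2], [0.5, 0.1], [0.3, 0.5], [0.2, 0.3]]
mod in corner [-0.10711774 -0.1082976  -0.1107172 ]
jaw [ 0.03315304 -0.19310141]
jaw [ 0.03297693 -0.28225207]
jaw [-0.05881212 -0.28027079]
jaw [-0.06265863 -0.19231572]
spool [0.78113003 0.06113313 0.056     ] [ 0.09201475 -0.03015639]
adapter [ 0.77050315 -0.05743601  0.022     ] [ 0.10169742 -0.14880637]
tape [0.67300299 0.24891708 0.025     ] [-0.04645901  0.13651479]
[ 0.5376213  -0.31430448  0.034     ]
[ 0.41925058 -0.11816764  0.034     ]
[0.42138893 0.1518321  0.034     ]
```

```bash
cat >> h.py <<'E'
C=np.array([0.6956,0.1065,-0.1708])
from scipy.spatial.transform import Rotation as Ro
def Rgoal():
    c,s=np.cos(C[2]),np.sin(C[2]); cx=np.array([c,s,0]); cy=np.array([-s,c,0])
    return Ro.from_matrix(np.c_[-cx,cy,[0,0,-1]])
def stat(s=None):
    s=s or get_state(); q=s["orientation"]; R=Ro.from_quat([q[1],q[2],q[3],q[0]])
    print("t %.2f"%s["clock"],"corner-frame TCP mm",(rel(C,[*s["tcp_pos"][:2],0])[:2]*1e3).round(1),"z",round(s["tcp_pos"][2]*1e3,1),
      "turn left deg",np.degrees((R.inv()*Rgoal()).as_rotvec()).round(2),
      "F corner",(Ro.from_euler('z',-C[2]).apply(s["wrist_force"])).round(1),"gap",round(s["finger_gap"],3))
    return s,R
def go(X,Y,z):
    s,R=stat(); p=tf(C,[[X/1e3,Y/1e3,z/1e3]])[0]
    print("shift after turn, tool mm",(Rgoal().inv().apply(p-s["tcp_pos"])*1e3).round(1),"world",p.round(3))
E
python3 -c "
from h import *
go(-109,-212,185)"
```

```text
t 0.15 corner-frame TCP mm [-535.2  336.3] z 404.0 turn left deg [ -0.07  -0.02 -13.29] F corner [0.1 0.4 0.3] gap 0.085
shift after turn, tool mm [-426.2 -548.3  219. ] world [ 0.552 -0.084  0.185]
```

```bash
python3 -m crank '[[0,0,0,0,0,-6.65,0],[0,0,0,0,0,-6.65,0],[-36,-46,0,0,0,0,0],[-36,-46,0,0,0,0,0],[-36,-46,0,0,0,0,0],[-36,-46,0,0,0,0,0],[-36,-46,0,0,0,0,0],[-36,-46,0,0,0,0,0]]'; python3 -m crank '[[-35,-46,0,0,0,0,0],[-35,-46,0,0,0,0,0],[-35,-46,0,0,0,0,0],[-35,-46,10,0,0,0,0],[-35,-46,40,0,0,0,0],[-35,-42,40,0,0,0,0],[0,0,20,0,0,0,0],[0,0,0,0,0,0,0]]'; python3 -c "
from h import *
go(-109,-212,185)
cv2.imwrite('pics/w1.png',read_camera('wrist'))
cv2.imwrite('pics/t1.png',read_camera('top'))"
```

```text
clock: 1.15
tcp_pos: [0.3918, 0.2186, 0.4047]
orientation: [0.0, 0.085, 0.996, 0.0]
wrist_force: [1.4, -0.3, 1.2]
finger_gap: 0.0002
clock: 2.15
tcp_pos: [0.5462, -0.0744, 0.2999]
orientation: [-0.003, 0.086, 0.996, 0.001]
wrist_force: [-0.4, 0.0, -0.8]
finger_gap: -0.0001
t 2.15 corner-frame TCP mm [-116.5 -203.7] z 299.9 turn left deg [ 0.04 -0.3  -0.06] F corner [-0.4 -0.  -0.8] gap -0.0
shift after turn, tool mm [ -7.5  -8.3 114.9] world [ 0.552 -0.084  0.185]
```

View pics/w1.png

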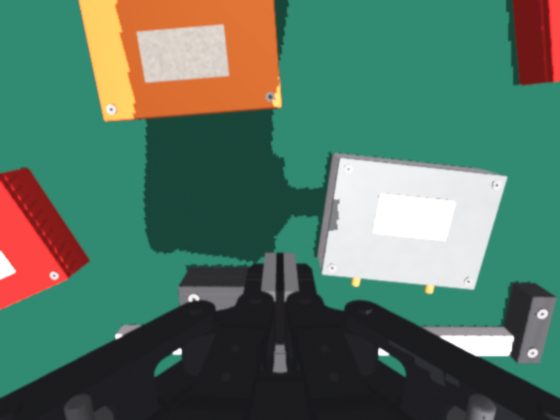

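View pics/t1.png

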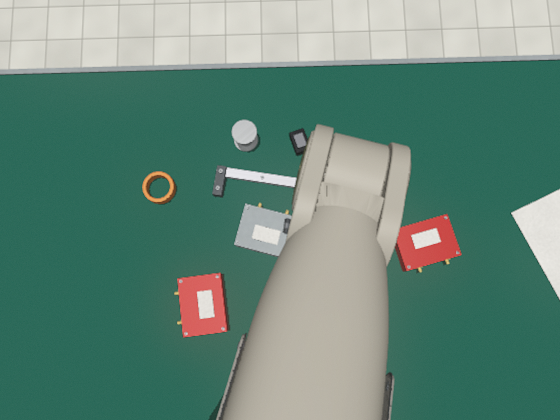

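The wrist view shows the module lid with corners at about (334,154), (506,177), (474,289) and (322,274), and the stop top at (538,307). I'll cross-check these against the top-view fit.

Run:
```python
from h import *
im=cv2.imread("pics/w1.png")[140:365,310:560]
cv2.imwrite("pics/w1c.png",cv2.resize(im,None,fx=2.6,fy=2.6,interpolation=cv2.INTER_CUBIC))
cal=calibration("wrist")
m,r=fit(cal,MOD,np.array([(474,289),(322,274),(334,154),(506,177)]),[.57,.02,-.28]); print(m,r.tolist(),rel(C,m))
print(proj(cal,tf(C,[[0.02,0,.025],[-.045,0,.025],[-.045,.02,.025],[0,0,.015]])).round(0).tolist())
```

```text
[ 0.57390185  0.01928185 -0.27361477] [[2.2, 1.6], [1.3, 0.8], [4.3, 3.6], [1.2, 2.1]] [-0.1051028  -0.10663417 -0.10281477]
[[512.0, 358.0], [527.0, 292.0], [551.0, 292.0], [508.0, 331.0]]
```

View pics/w1c.png

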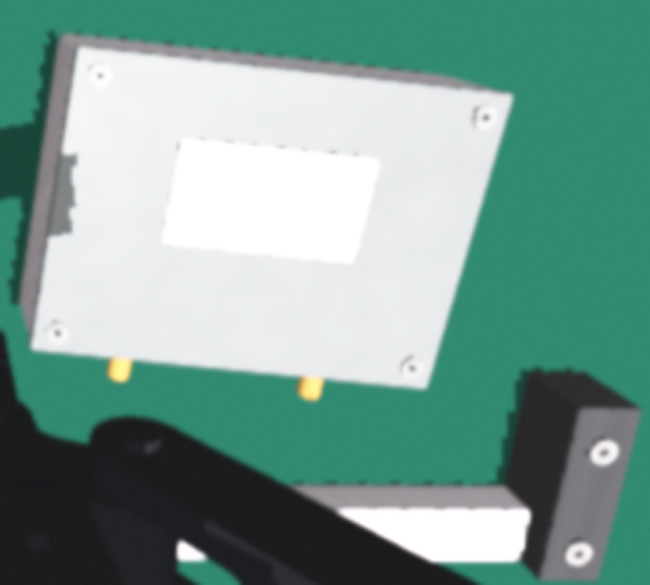

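Run:
```python
from h import *
cal=calibration("wrist")
px=np.array([(474,289),(322,274.6),(340,158),(507,176.5)])
m,r=fit(cal,MOD,px,[.57,.02,-.28]); print(m,r.tolist(),rel(C,m))
print((proj(cal,tf([.5716,.018,-.2815],MOD))).round(0).tolist())
for p,z in(((532.3,296.9),.025),((513,335.4),.015)):
  w=back(cal,p,z); print(rel(C,[*w[:2],0]))
go(-109,-212,183)
```

```text
[ 0.57505816  0.02057254 -0.27584346] [[0.7, 0.4], [0.5, 0.5], [0.5, 0.7], [0.3, 0.1]] [-0.10418269 -0.10516572 -0.10504346]
[[470.0, 286.0], [318.0, 270.0], [337.0, 154.0], [503.0, 173.0]]
[-0.0403634   0.00544901  0.1708    ]
[0.00419473 0.00482303 0.1708    ]
t 2.25 corner-frame TCP mm [-115.8 -202.9] z 302.6 turn left deg [ 0.01 -0.02  0.03] F corner [-1.  -0.1  0.2] gap -0.0
shift after turn, tool mm [ -6.8  -9.1 119.6] world [ 0.552 -0.084  0.183]
```

```bash
python3 -m crank '[[-7,-9,0,0,0,0,0],[0,0,40,0,0,0,0],[0,0,40,0,0,0,0],[0,0,30,0,0,0,0],[0,0,10,0,0,0,0],[0,0,0,0,0,0,0],[0,6,0,0,0,0,0],[0,6,0,0,0,0,0]]';python3 -c "
from h import *
stat()"; python3 -m crank '[[0,6,0,0,0,0,0],[0,6,0,0,0,0,0],[0,6,0,0,0,0,0],[0,6,0,0,0,0,0],[0,0,0,0,0,0,0],[0,0,0,0,0,0,0],[0,0,0,0,0,0,0],[0,0,0,0,0,0,0]]';python3 -c "
from h import *
stat()
cv2.imwrite('pics/s2.png',read_camera('scene'));cv2.imwrite('pics/w2.png',read_camera('wrist'))"
```

```text
clock: 3.25
tcp_pos: [0.5553, -0.072, 0.1836]
orientation: [0.001, 0.085, 0.996, -0.0]
wrist_force: [0.2, 0.2, 0.4]
finger_gap: 0.0003
t 3.25 corner-frame TCP mm [-108.  -199.8] z 183.6 turn left deg [-0.01  0.15  0.01] F corner [0.2 0.3 0.4] gap 0.0
clock: 4.25
tcp_pos: [0.5585, -0.0485, 0.1821]
orientation: [-0.0, 0.085, 0.996, 0.0]
wrist_force: [1.2, -0.3, 0.4]
finger_gap: 0.0001
t 4.25 corner-frame TCP mm [-108.8 -176.1] z 182.1 turn left deg [ 0.03 -0.02  0.01] F corner [ 1.2 -0.1  0.4] gap 0.0
```

View pics/s2.png

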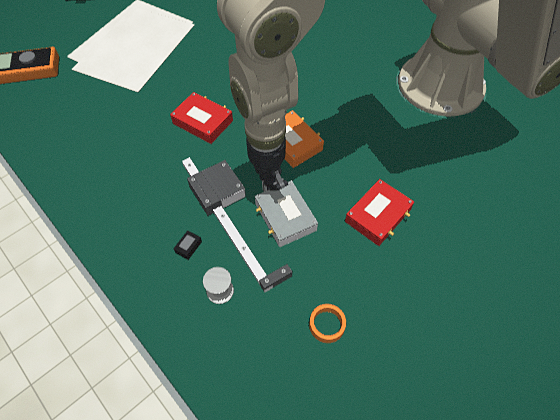

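View pics/w2.png

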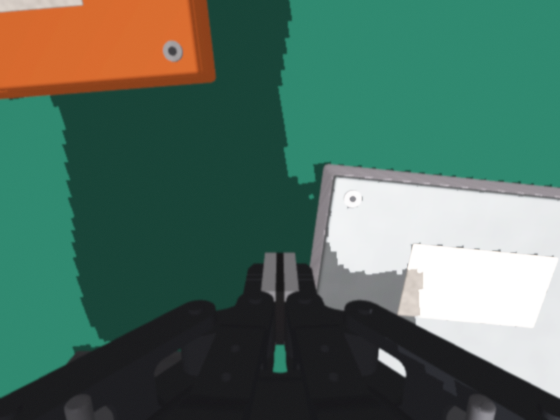

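The wrist view shows the fingertips about at the module's −y end, and the scene view shows that face beside the fingers. I'll keep pushing along +y.

```bash
python3 -m crank '[[0,5,0,0,0,0,0],[0,5,0,0,0,0,0],[0,5,0,0,0,0,0],[0,5,0,0,0,0,0],[0,0,0,0,0,0,0],[0,0,0,0,0,0,0],[0,0,0,0,0,0,0],[0,0,0,0,0,0,0]]';python3 -c "
from h import *
stat()
im=read_camera('scene');cv2.imwrite('pics/s3.png',im)
c=im[160:320,160:360]; cv2.imwrite('pics/s3c.png',cv2.resize(c,None,fx=3.75,fy=3.75,interpolation=cv2.INTER_CUBIC))
"
```

```text
clock: 5.35
tcp_pos: [0.562, -0.0288, 0.1823]
orientation: [0.0, 0.085, 0.996, 0.0]
wrist_force: [-0.0, -0.6, 0.1]
finger_gap: -0.0002
t 5.35 corner-frame TCP mm [-108.7 -156. ] z 182.3 turn left deg [0.03 0.01 0.01] F corner [ 0.1 -0.6  0.1] gap -0.0
```

View pics/s3c.png

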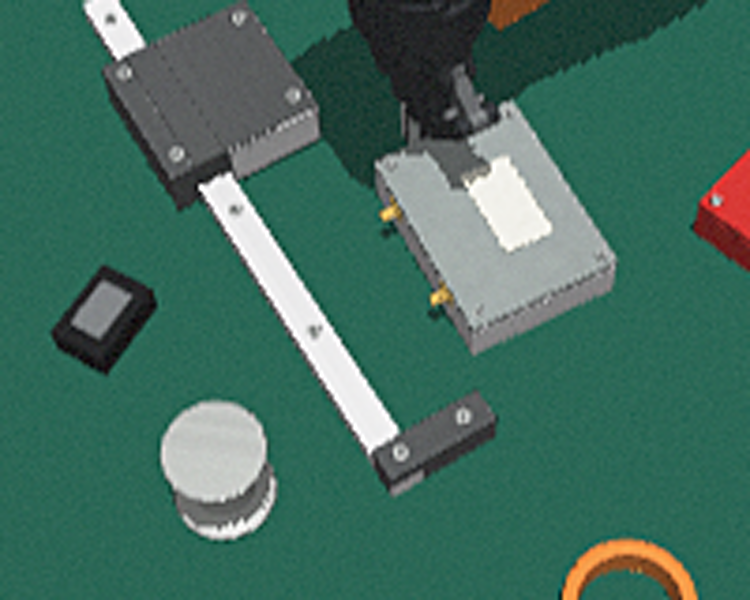

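Run:
```python
from h import *
cal=calibration("scene")
f=lambda L:np.array([c2p(u,v,3.75,160,160) for u,v in L])
m,r=fit(cal,MOD,f([(471,330),(377,162),(510,103),(614,262)]),[.6,.04,-.28]); print(m,r.tolist())
FX=[[.02,.02,.025],[-.045,.02,.025],[-.045,0,.025],[0,0,.015]]
w=[back(cal,q,z) for q,z in zip(f([(392,481),(496,418),(478,393),(400,430)]),(.025,.025,.025,.015))]
for q in w: print("fx",rel(C,[*q[:2],0])[:2].round(4))
print(rel(C,m))
```

```text
[ 0.57661638  0.04649968 -0.25915294] [[0.1, 0.3], [1.4, 0.1], [0.7, 0.6], [0.8, 0.2]]
fx [0.0207 0.0233]
fx [-0.0433  0.0225]
fx [-0.0431  0.0055]
fx [ 0.0005 -0.0025]
[-0.107054   -0.079351   -0.08835294]
```

The module is at about (-107,-79) mm in the corner frame with a yaw of -0.09, which matches the push. I'll push 8 mm more, then go round to the robot side.

```bash
python3 -m crank '[[0,4,0,0,0,0,0],[0,4,0,0,0,0,0],[0,0,0,0,0,0,0],[0,-12,0,0,0,0,0],[0,-16,0,0,0,0,0],[25,0,0,0,0,0,0],[30,0,0,0,0,0,0],[20,0,0,0,0,0,0]]';python3 -m crank '[[0,30,0,0,0,0,0.8],[0,36,0,0,0,0,0.8],[0,36,0,0,0,0,0.8],[0,0,-6,0,0,0,0.8],[0,0,6,0,0,0,0.8],[0,0,6,0,0,0,0.8],[0,0,0,0,0,0,0.8],[0,0,0,0,0,0,0.8]]'
python3 -c "
from h import *
stat()
im=read_camera('scene');cv2.imwrite('pics/s4.png',im)
c=im[160:320,200:400]; cv2.imwrite('pics/s4c.png',cv2.resize(c,None,fx=3.75,fy=3.75,interpolation=cv2.INTER_CUBIC))
"
```

```text
clock: 6.4
tcp_pos: [0.483, -0.0365, 0.182]
orientation: [-0.001, 0.086, 0.996, 0.0]
wrist_force: [-0.1, 0.2, -0.6]
finger_gap: -0.0002
clock: 7.4
tcp_pos: [0.5019, 0.0641, 0.176]
orientation: [-0.0, 0.086, 0.996, 0.0]
wrist_force: [0.0, 0.7, 0.3]
finger_gap: 0.0683
t 7.40 corner-frame TCP mm [-183.7  -74.7] z 176.0 turn left deg [-0.   -0.03 -0.05] F corner [-0.1  0.7  0.3] gap 0.068
```

View pics/s4c.png

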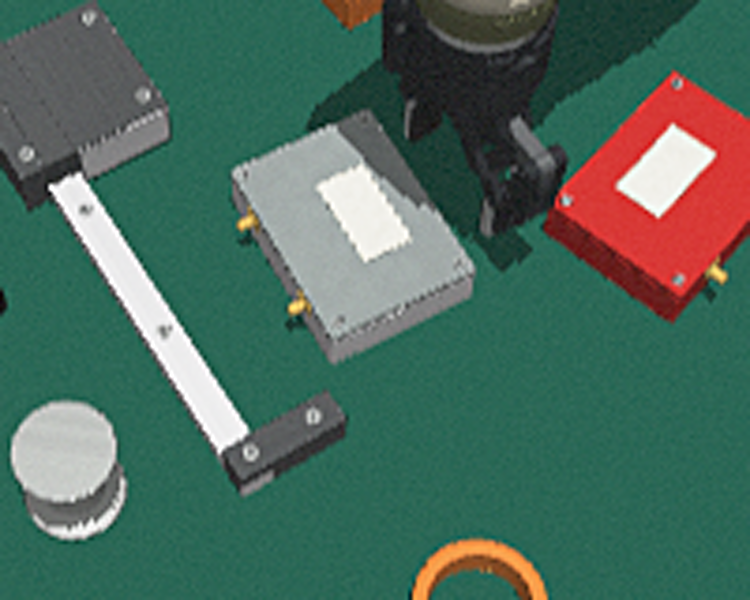

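The fingers are open and parallel to the module's robot-side face with nothing in the way. I'll push towards the fence.

```bash
python3 -m crank '[[-7,0,0,0,0,0,0.8],[-7,0,0,0,0,0,0.8],[-7,0,0,0,0,0,0.8],[-7,0,0,0,0,0,0.8],[-6,0,0,0,0,0,0.8],[-6,0,0,0,0,0,0.8],[-6,0,0,0,0,0,0.8],[-6,0,0,0,0,0,0.8]]';python3 -c "
from h import *
stat()"; python3 -m crank '[[-5,0,0,0,0,0,0.8],[-4,0,0,0,0,0,0.8],[-4,0,0,0,0,0,0.8],[-4,0,0,0,0,0,0.8],[0,0,0,0,0,0,0.8],[0,0,0,0,0,0,0.8],[0,0,0,0,0,0,0.8],[0,0,0,0,0,0,0.8]]'
python3 -c "
from h import *
stat()
im=read_camera('scene');cv2.imwrite('pics/s5.png',im)
c=im[160:320,200:400]; cv2.imwrite('pics/s5c.png',cv2.resize(c,None,fx=3.75,fy=3.75,interpolation=cv2.INTER_CUBIC))
"
```

```text
clock: 8.45
tcp_pos: [0.5518, 0.0561, 0.1757]
orientation: [-0.002, 0.085, 0.996, 0.0]
wrist_force: [-7.6, 1.0, 4.7]
finger_gap: 0.0687
t 8.45 corner-frame TCP mm [-133.1  -74.1] z 175.7 turn left deg [-0.   -0.29  0.04] F corner [-7.7 -0.3  4.7] gap 0.069
clock: 9.45
tcp_pos: [0.5699, 0.0529, 0.1759]
orientation: [-0.0, 0.085, 0.996, 0.0]
wrist_force: [-3.3, 1.2, -2.2]
finger_gap: 0.0686
t 9.45 corner-frame TCP mm [-114.8  -74.2] z 175.9 turn left deg [-0.   -0.03  0.01] F corner [-3.5  0.7 -2.2] gap 0.069
```

View pics/s5c.png

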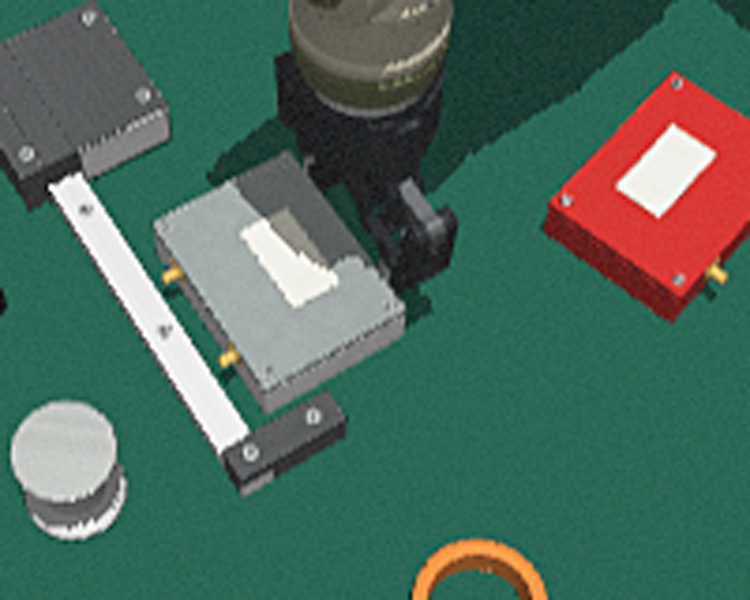

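The module is parallel to the fence, about 12 mm short of it, and clear of the stop.

```bash
python3 -m crank '[[-3,0,0,0,0,0,0.8],[-3,0,0,0,0,0,0.8],[-3,0,0,0,0,0,0.8],[0,0,0,0,0,0,0.8],[0,0,0,0,0,0,0.8],[0,0,0,0,0,0,0.8],[0,0,0,0,0,0,0.8],[0,0,0,0,0,0,0.8]]';python3 -c "
from h import *
stat()"; python3 -m crank '[[-1,0,0,0,0,0,0.8],[-1,0,0,0,0,0,0.8],[0,0,0,0,0,0,0.8],[0,0,0,0,0,0,0.8],[0,0,0,0,0,0,0.8],[0,0,0,0,0,0,0.8],[0,0,0,0,0,0,0.8],[0,0,0,0,0,0,0.8]]'
python3 -c "
from h import *
stat()
im=read_camera('scene');cv2.imwrite('pics/s6.png',im)
c=im[180:300,220:350]; cv2.imwrite('pics/s6c.png',cv2.resize(c,None,fx=5,fy=5,interpolation=cv2.INTER_CUBIC))
"
```

```text
clock: 10.5
tcp_pos: [0.5793, 0.0514, 0.1767]
orientation: [0.001, 0.085, 0.996, 0.0]
wrist_force: [0.6, -0.2, -0.4]
finger_gap: 0.0682
t 10.50 corner-frame TCP mm [-105.2  -74.1] z 176.7 turn left deg [0.02 0.09 0.01] F corner [ 0.6 -0.1 -0.4] gap 0.068
clock: 11.5
tcp_pos: [0.58, 0.0512, 0.1761]
orientation: [-0.001, 0.085, 0.996, 0.0]
wrist_force: [-5.2, 1.4, 2.6]
finger_gap: 0.0685
t 11.50 corner-frame TCP mm [-104.5  -74.1] z 176.1 turn left deg [-0.   -0.11  0.01] F corner [-5.4  0.5  2.6] gap 0.069
```

View pics/s6c.png

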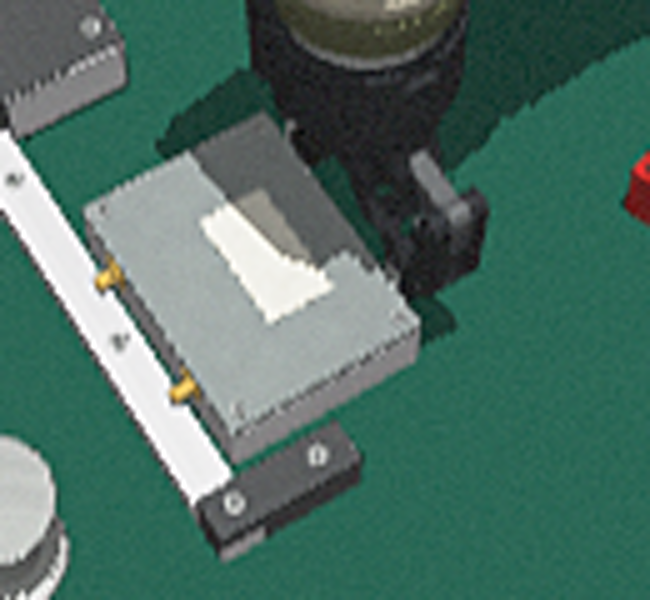

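```bash
python3 -m crank '[[-1,0,0,0,0,0,0.8],[-1,0,0,0,0,0,0.8],[0,0,0,0,0,0,0.8],[0,0,0,0,0,0,0.8],[0,0,0,0,0,0,0.8],[0,0,0,0,0,0,0.8],[0,0,0,0,0,0,0.8],[0,0,0,0,0,0,0.8]]';python3 -c "
from h import *
stat()"; python3 -m crank '[[-1,0,0,0,0,0,0.8],[-1,0,0,0,0,0,0.8],[0,0,0,0,0,0,0.8],[0,0,0,0,0,0,0.8],[0,0,0,0,0,0,0.8],[0,0,0,0,0,0,0.8],[0,0,0,0,0,0,0.8],[0,0,0,0,0,0,0.8]]'
python3 -c "
from h import *
stat()"
```

```text
clock: 12.55
tcp_pos: [0.5816, 0.0509, 0.176]
orientation: [-0.001, 0.085, 0.996, 0.0]
wrist_force: [-6.0, 0.9, 4.8]
finger_gap: 0.0679
t 12.55 corner-frame TCP mm [-102.9  -74.1] z 176.0 turn left deg [-0.   -0.17  0.03] F corner [-6.1 -0.1  4.8] gap 0.068
clock: 13.55
tcp_pos: [0.5836, 0.0506, 0.176]
orientation: [-0.001, 0.085, 0.996, 0.0]
wrist_force: [-5.8, 0.6, 3.9]
finger_gap: 0.0683
t 13.55 corner-frame TCP mm [-100.9  -74.1] z 176.0 turn left deg [ 0.   -0.16  0.03] F corner [-5.8 -0.4  3.9] gap 0.068
```

The module is still sliding, at a steady 6 N or so.

```bash
python3 -m crank '[[-1.5,0,0,0,0,0,0.8],[-1.5,0,0,0,0,0,0.8],[0,0,0,0,0,0,0.8],[0,0,0,0,0,0,0.8],[0,0,0,0,0,0,0.8],[0,0,0,0,0,0,0.8],[0,0,0,0,0,0,0.8],[0,0,0,0,0,0,0.8]]';python3 -c "
from h import *
stat()
im=read_camera('scene');cv2.imwrite('pics/s7.png',im)
c=im[180:300,220:350]; cv2.imwrite('pics/s7c.png',cv2.resize(c,None,fx=5,fy=5,interpolation=cv2.INTER_CUBIC))
cv2.imwrite('pics/t7.png',read_camera('top'))
"
```

```text
clock: 14.55
tcp_pos: [0.5848, 0.0504, 0.1756]
orientation: [-0.004, 0.085, 0.996, 0.0]
wrist_force: [-12.0, 2.3, 8.2]
finger_gap: 0.0682
t 14.55 corner-frame TCP mm [-99.7 -74.1] z 175.6 turn left deg [-0.01 -0.42  0.04] F corner [-12.2   0.2   8.2] gap 0.068
```

View pics/s7c.png

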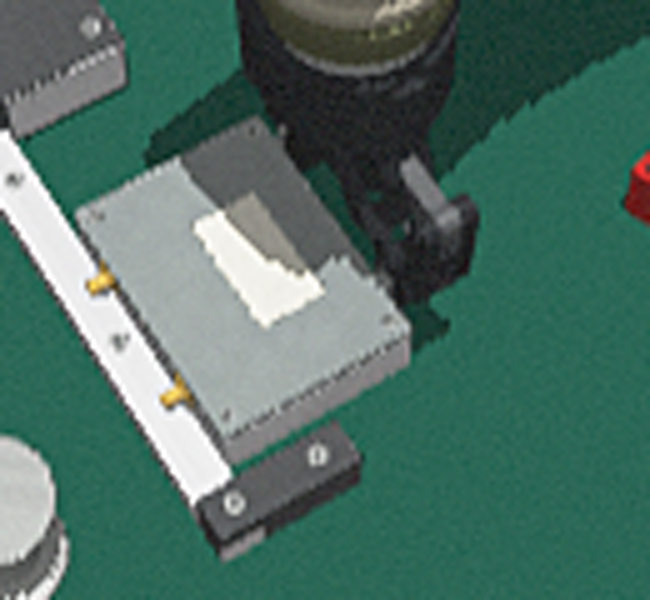

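View pics/t7.png

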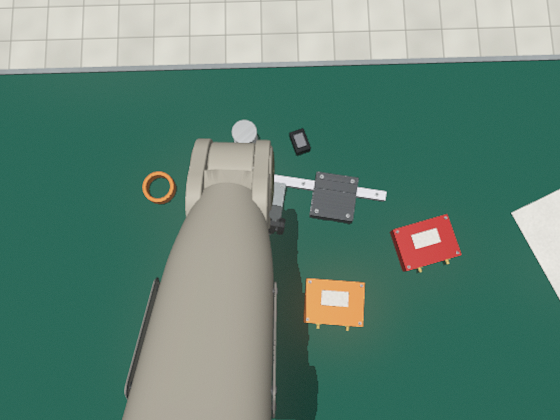

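```bash
python3 -m crank '[[-1,0,0,0,0,0,0.8],[-1,0,0,0,0,0,0.8],[0,0,0,0,0,0,0.8],[0,0,0,0,0,0,0.8],[0,0,0,0,0,0,0.8],[0,0,0,0,0,0,0.8],[0,0,0,0,0,0,0.8],[0,0,0,0,0,0,0.8]]';python3 -c "
from h import *
stat()"
```

```text
clock: 15.65
tcp_pos: [0.5853, 0.0504, 0.1754]
orientation: [-0.005, 0.085, 0.996, 0.0]
wrist_force: [-17.2, 2.6, 12.1]
finger_gap: 0.0683
t 15.65 corner-frame TCP mm [-99.1 -74.1] z 175.4 turn left deg [-0.03 -0.63  0.04] F corner [-17.4  -0.4  12.1] gap 0.068
```

The force has risen to 17 N with almost no motion, so the module is firmly against the fence. I'll back off and go round into the gap on the −y side.

```bash
python3 -m crank '[[12,0,0,0,0,0,0.8],[20,0,0,0,0,0,0.5],[0,0,-8,0,0,0,0],[0,-20,0,0,0,0,0],[0,-35,0,0,0,0,0],[0,-35,0,0,0,0,0],[0,0,0,0,0,0,0],[0,0,0,0,0,0,0]]';python3 -c "
from h import *
go(-45,-163,183)
cal=calibration('wrist')
im=read_camera('wrist');cv2.imwrite('pics/w8.png',im)
im=read_camera('scene');cv2.imwrite('pics/s8.png',im)
c=im[160:310,200:360]; cv2.imwrite('pics/s8c.png',cv2.resize(c,None,fx=4,fy=4,interpolation=cv2.INTER_CUBIC))
"
```

```text
clock: 16.65
tcp_pos: [0.5434, -0.0345, 0.1845]
orientation: [0.001, 0.086, 0.996, 0.0]
wrist_force: [0.0, -0.3, 0.2]
finger_gap: 0.0003
t 16.65 corner-frame TCP mm [-126.  -164.9] z 184.5 turn left deg [ 0.01  0.07 -0.07] F corner [ 0.1 -0.2  0.2] gap 0.0
shift after turn, tool mm [-81.    1.9   1.5] world [ 0.624 -0.046  0.183]
```

View pics/w8.png

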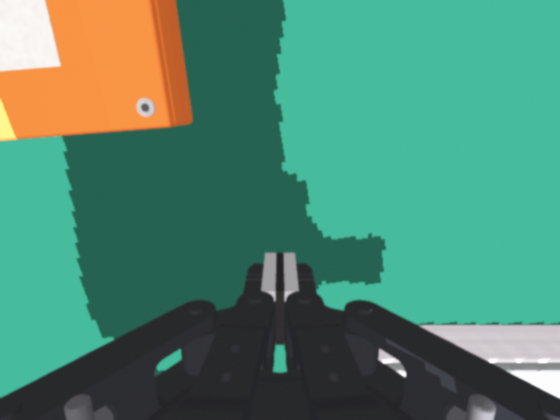

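View pics/s8c.png

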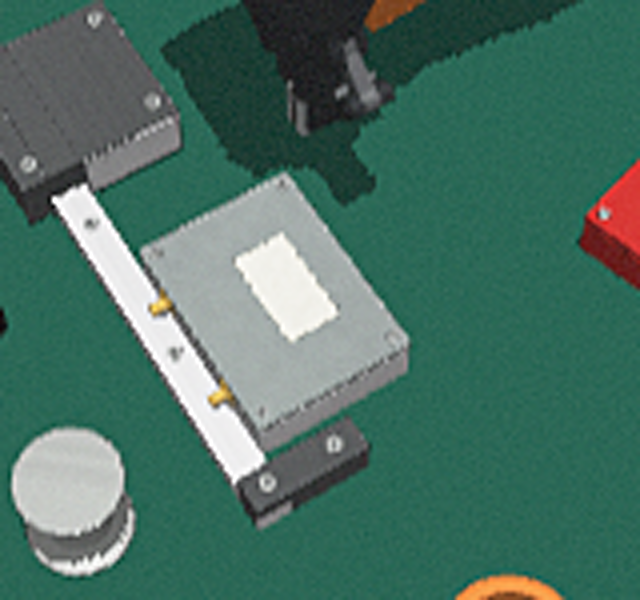

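The module is flush along the fence and about 12 mm from the stop, and the gap to the jaw is wide enough for the closed fingers. I'll move into the gap and push +y.

```bash
python3 -m crank '[[-27,0,0,0,0,0,0],[-27,1,1,0,0,0,0],[-27,0,0,0,0,0,0],[0,0,0,0,0,0,0],[0,4,0,0,0,0,0],[0,4,0,0,0,0,0],[0,4,0,0,0,0,0],[0,0,0,0,0,0,0]]';python3 -c "
from h import *
stat()"; python3 -m crank '[[0,4,0,0,0,0,0],[0,3,0,0,0,0,0],[0,3,0,0,0,0,0],[0,3,0,0,0,0,0],[0,0,0,0,0,0,0],[0,0,0,0,0,0,0],[0,0,0,0,0,0,0],[0,0,0,0,0,0,0]]';python3 -c "
from h import *
stat()
im=read_camera('scene');cv2.imwrite('pics/s9.png',im)
c=im[160:310,200:360]; cv2.imwrite('pics/s9c.png',cv2.resize(c,None,fx=4,fy=4,interpolation=cv2.INTER_CUBIC))
"
```

```text
clock: 17.75
tcp_pos: [0.6247, -0.0342, 0.1834]
orientation: [0.0, 0.085, 0.996, 0.0]
wrist_force: [-1.0, -0.4, 0.6]
finger_gap: 0.0004
t 17.75 corner-frame TCP mm [ -46.  -150.7] z 183.4 turn left deg [0.01 0.01 0.04] F corner [-0.9 -0.5  0.6] gap 0.0
clock: 18.75
tcp_pos: [0.627, -0.0224, 0.1833]
orientation: [-0.0, 0.086, 0.996, -0.001]
wrist_force: [-2.9, -4.4, 1.4]
finger_gap: 0.0002
t 18.75 corner-frame TCP mm [ -45.7 -138.7] z 183.3 turn left deg [-0.06 -0.   -0.03] F corner [-2.1 -4.8  1.4] gap 0.0
```

View pics/s9c.png

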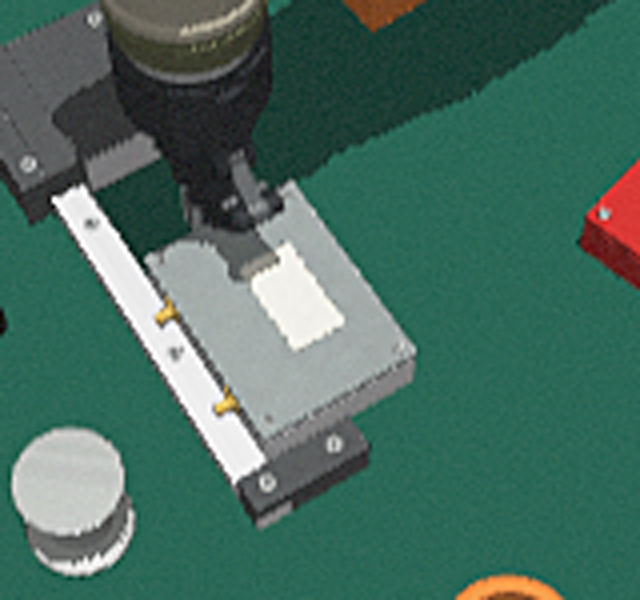

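```bash
python3 -m crank '[[0,2,0,0,0,0,0],[0,2,0,0,0,0,0],[0,0,0,0,0,0,0],[0,0,0,0,0,0,0],[0,0,0,0,0,0,0],[0,0,0,0,0,0,0],[0,0,0,0,0,0,0],[0,0,0,0,0,0,0]]';python3 -c "
from h import *
stat()"; python3 -m crank '[[0,2,0,0,0,0,0],[0,1,0,0,0,0,0],[0,0,0,0,0,0,0],[0,0,0,0,0,0,0],[0,0,0,0,0,0,0],[0,0,0,0,0,0,0],[0,0,0,0,0,0,0],[0,0,0,0,0,0,0]]';python3 -c "
from h import *
stat()
"
```

```text
clock: 19.8
tcp_pos: [0.6278, -0.0183, 0.1833]
orientation: [0.0, 0.085, 0.996, -0.0]
wrist_force: [-1.6, -5.3, 1.4]
finger_gap: -0.0001
t 19.80 corner-frame TCP mm [ -45.6 -134.5] z 183.3 turn left deg [-0.03  0.   -0.02] F corner [-0.7 -5.5  1.4] gap -0.0
clock: 20.8
tcp_pos: [0.6283, -0.0153, 0.1833]
orientation: [0.0, 0.085, 0.996, -0.0]
wrist_force: [-1.1, -4.8, 2.3]
finger_gap: 0.0002
t 20.80 corner-frame TCP mm [ -45.6 -131.4] z 183.3 turn left deg [-0.02  0.01 -0.01] F corner [-0.2 -4.9  2.3] gap 0.0
```

```bash
python3 -m crank '[[0,2,0,0,0,0,0],[0,2,0,0,0,0,0],[0,0,0,0,0,0,0],[0,0,0,0,0,0,0],[0,0,0,0,0,0,0],[0,0,0,0,0,0,0],[0,0,0,0,0,0,0],[0,0,0,0,0,0,0]]';python3 -c "
from h import *
stat()
im=read_camera('scene');cv2.imwrite('pics/s10.png',im)
c=im[160:310,200:360]; cv2.imwrite('pics/s10c.png',cv2.resize(c,None,fx=4,fy=4,interpolation=cv2.INTER_CUBIC))
"
```

```text
clock: 21.8
tcp_pos: [0.6285, -0.0139, 0.1834]
orientation: [-0.001, 0.087, 0.996, -0.004]
wrist_force: [-3.7, -16.2, 2.2]
finger_gap: 0.0002
t 21.80 corner-frame TCP mm [ -45.7 -130.1] z 183.4 turn left deg [-0.41 -0.02 -0.17] F corner [ -0.9 -16.6   2.2] gap 0.0
```

View pics/s10c.png

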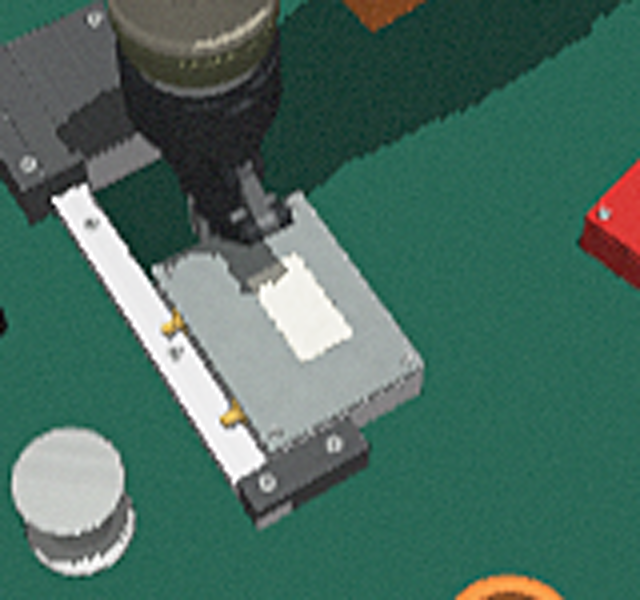

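The module is hard against the stop at 16 N, with its jack side along the fence. Next comes a squaring nudge at the fence with open fingers.

```bash
python3 -m crank '[[0,-10,0,0,0,0,0],[0,-11,0,0,0,0,0],[26,0,0,0,0,0,0],[30,0,0,0,0,0,0],[26,0,0,0,0,0,0],[0,0,0,0,0,0,0],[0,40,0,0,0,0,0],[0,48,0,0,0,0,0.4]]'; python3 -m crank '[[0,0,0,0,0,0,0.8],[0,0,7,0,0,0,0.8],[-8,0,0,0,0,0,0.8],[-8,0,0,0,0,0,0.8],[-4,0,0,0,0,0,0.8],[0,0,0,0,0,0,0.8],[0,0,0,0,0,0,0.8],[0,0,0,0,0,0,0.8]]';python3 -c "
from h import *
stat()"
```

```text
clock: 22.85
tcp_pos: [0.5613, 0.0691, 0.1837]
orientation: [0.001, 0.086, 0.996, 0.0]
wrist_force: [-0.4, -0.0, -0.2]
finger_gap: 0.0168
clock: 23.85
tcp_pos: [0.579, 0.0656, 0.1762]
orientation: [-0.0, 0.085, 0.996, 0.0]
wrist_force: [-0.1, 0.2, 0.9]
finger_gap: 0.0682
t 23.85 corner-frame TCP mm [-107.9  -60.1] z 176.2 turn left deg [ 0.   -0.01  0.01] F corner [-0.1  0.2  0.9] gap 0.068
```

```bash
python3 -m crank '[[-3,0,0,0,0,0,0.8],[-3,0,0,0,0,0,0.8],[-2,0,0,0,0,0,0.8],[-2,0,0,0,0,0,0.8],[0,0,0,0,0,0,0.8],[0,0,0,0,0,0,0.8],[0,0,0,0,0,0,0.8],[0,0,0,0,0,0,0.8]]';python3 -c "
from h import *
stat()"
```

```text
clock: 24.85
tcp_pos: [0.587, 0.0641, 0.1757]
orientation: [-0.003, 0.085, 0.996, -0.0]
wrist_force: [-7.0, 0.0, 5.4]
finger_gap: 0.0685
t 24.85 corner-frame TCP mm [-99.8 -60.3] z 175.7 turn left deg [-0.04 -0.32 -0.  ] F corner [-6.9 -1.2  5.4] gap 0.068
```

```bash
python3 -m crank '[[-1.5,0,0,0,0,0,0.8],[-1.5,0,0,0,0,0,0.8],[0,0,0,0,0,0,0.8],[0,0,0,0,0,0,0.8],[0,0,0,0,0,0,0.8],[0,0,0,0,0,0,0.8],[0,0,0,0,0,0,0.8],[0,0,0,0,0,0,0.8]]';python3 -c "
from h import *
stat()"
python3 -m crank '[[10,0,0,0,0,0,0.6],[20,0,-7,0,0,0,0],[0,-40,0,0,0,0,0],[0,-60,0,0,0,0,0],[0,-60,0,0,0,0,0],[0,-60,0,0,0,0,0],[0,-32,0,0,0,0,0],[0,0,0,0,0,0,0]]';python3 -c "
from h import *
go(-30,-312,185)
im=read_camera('scene');cv2.imwrite('pics/s11.png',im)
c=im[140:300,160:360]; cv2.imwrite('pics/s11c.png',cv2.resize(c,None,fx=3.75,fy=3.75,interpolation=cv2.INTER_CUBIC))"
```

```text
clock: 25.85
tcp_pos: [0.5879, 0.0639, 0.1755]
orientation: [-0.005, 0.085, 0.996, -0.0]
wrist_force: [-14.7, 1.4, 11.3]
finger_gap: 0.0682
t 25.85 corner-frame TCP mm [-98.9 -60.3] z 175.5 turn left deg [-0.06 -0.61 -0.01] F corner [-14.7  -1.2  11.3] gap 0.068
clock: 26.85
tcp_pos: [0.5198, -0.1825, 0.1835]
orientation: [0.001, 0.087, 0.996, -0.0]
wrist_force: [-0.3, 1.1, 0.1]
finger_gap: -0.0001
t 26.85 corner-frame TCP mm [-124.1 -314.7] z 183.5 turn left deg [-0.04  0.13 -0.23] F corner [-0.5  1.1  0.1] gap -0.0
shift after turn, tool mm [-94.1   2.7  -1.5] world [ 0.613 -0.196  0.185]
```

View pics/s11c.png

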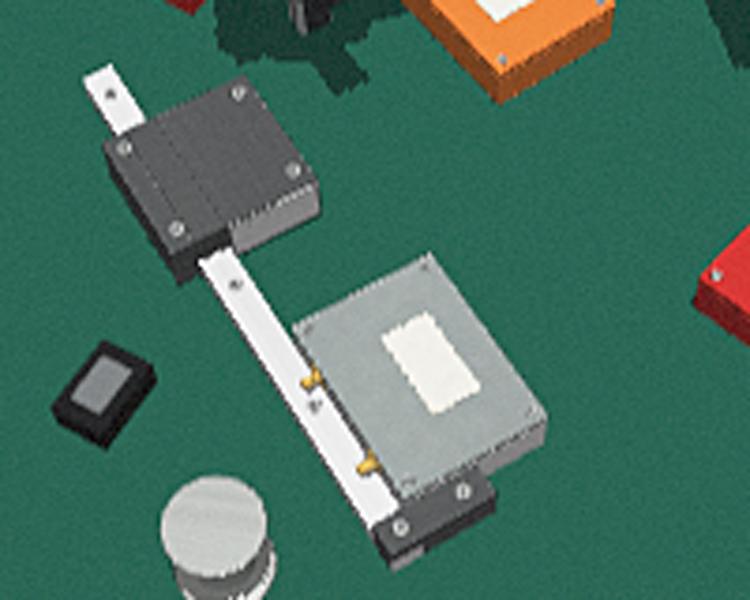

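The module is seated. Now I'll push the jaw on its outer face.

```bash
python3 -m crank '[[-30,2,0,0,0,0,0],[-34,0,0,0,0,0,0],[-30,0,0,0,0,0,0],[0,0,0,0,0,0,0],[0,8,0,0,0,0,0],[0,8,0,0,0,0,0],[0,8,0,0,0,0,0],[0,8,0,0,0,0,0]]'; python3 -c "
from h import *
stat()"; python3 -m crank '[[0,8,0,0,0,0,0],[0,8,0,0,0,0,0],[0,8,0,0,0,0,0],[0,8,0,0,0,0,0],[0,6,0,0,0,0,0],[0,4,0,0,0,0,0],[0,0,0,0,0,0,0],[0,0,0,0,0,0,0]]'; python3 -c "
from h import *
stat()
im=read_camera('scene');cv2.imwrite('pics/s12.png',im)
c=im[140:300,160:360]; cv2.imwrite('pics/s12c.png',cv2.resize(c,None,fx=3.75,fy=3.75,interpolation=cv2.INTER_CUBIC))"
```

```text
clock: 27.9
tcp_pos: [0.6174, -0.1618, 0.183]
orientation: [-0.001, 0.085, 0.996, -0.0]
wrist_force: [-1.9, -1.9, -1.5]
finger_gap: -0.0001
t 27.90 corner-frame TCP mm [ -31.5 -277.7] z 183.0 turn left deg [-0.02 -0.09 -0.01] F corner [-1.6 -2.2 -1.5] gap -0.0
clock: 28.9
tcp_pos: [0.6259, -0.1209, 0.1836]
orientation: [0.001, 0.085, 0.996, 0.0]
wrist_force: [0.5, -0.3, 0.5]
finger_gap: -0.0001
t 28.90 corner-frame TCP mm [ -30.1 -235.9] z 183.6 turn left deg [0.05 0.1  0.03] F corner [ 0.5 -0.2  0.5] gap -0.0
```

View pics/s12c.png

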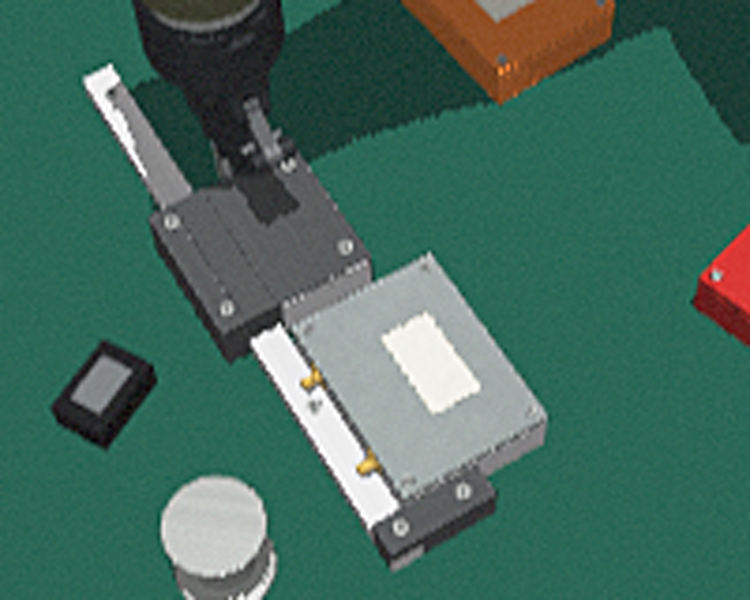

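```bash
python3 -m crank '[[0,4,0,0,0,0,0],[0,4,0,0,0,0,0],[0,3,0,0,0,0,0],[0,0,0,0,0,0,0],[0,0,0,0,0,0,0],[0,0,0,0,0,0,0],[0,0,0,0,0,0,0],[0,0,0,0,0,0,0]]'; python3 -c "
from h import *
stat()"; python3 -m crank '[[0,2,0,0,0,0,0],[0,2,0,0,0,0,0],[0,0,0,0,0,0,0],[0,0,0,0,0,0,0],[0,0,0,0,0,0,0],[0,0,0,0,0,0,0],[0,0,0,0,0,0,0],[0,0,0,0,0,0,0]]'; python3 -c "
from h import *
stat()"
```

```text
clock: 29.95
tcp_pos: [0.6269, -0.11, 0.183]
orientation: [-0.0, 0.085, 0.996, 0.0]
wrist_force: [-0.5, 0.8, 0.6]
finger_gap: 0.0003
t 29.95 corner-frame TCP mm [ -30.9 -225. ] z 183.0 turn left deg [ 0.03 -0.03  0.02] F corner [-0.6  0.7  0.6] gap 0.0
clock: 30.95
tcp_pos: [0.6276, -0.1066, 0.1831]
orientation: [-0.0, 0.085, 0.996, -0.0]
wrist_force: [-2.1, -4.0, -0.6]
finger_gap: -0.0003
t 30.95 corner-frame TCP mm [ -30.8 -221.6] z 183.1 turn left deg [-0.04 -0.03 -0.02] F corner [-1.4 -4.3 -0.6] gap -0.0
```

```bash
python3 -m crank '[[0,1,0,0,0,0,0],[0,1,0,0,0,0,0],[0,0,0,0,0,0,0],[0,0,0,0,0,0,0],[0,0,0,0,0,0,0],[0,0,0,0,0,0,0],[0,0,0,0,0,0,0],[0,0,0,0,0,0,0]]'; python3 -c "
from h import *
stat()
im=read_camera('scene');cv2.imwrite('pics/s13.png',im)
c=im[180:300,200:340]; cv2.imwrite('pics/s13c.png',cv2.resize(c,None,fx=5,fy=5,interpolation=cv2.INTER_CUBIC))"
```

```text
clock: 31.95
tcp_pos: [0.6277, -0.106, 0.1831]
orientation: [-0.001, 0.086, 0.996, -0.002]
wrist_force: [-3.0, -10.7, -1.7]
finger_gap: -0.0003
t 31.95 corner-frame TCP mm [ -30.8 -220.9] z 183.1 turn left deg [-0.23 -0.04 -0.11] F corner [ -1.2 -11.   -1.7] gap -0.0
```

View pics/s13c.png

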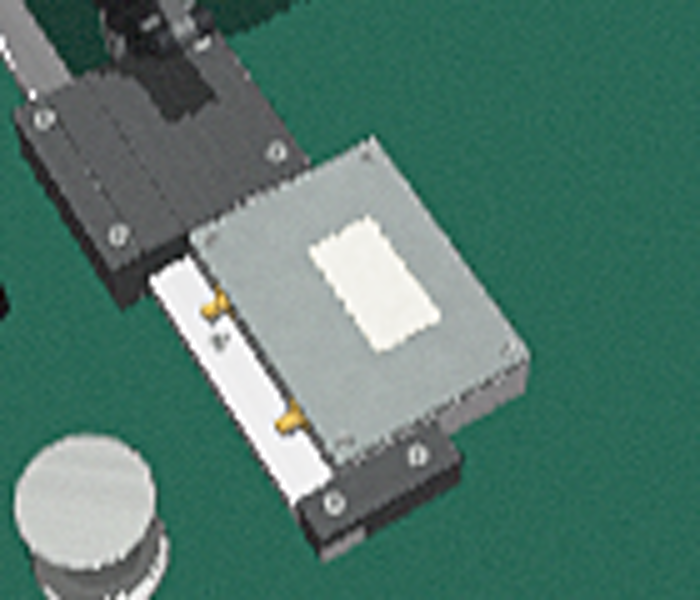

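The jaw is blocked at 11 N, and the TCP is at -221 where I expected about -220. I'll press a touch more, then withdraw and check from above.

```bash
python3 -m crank '[[0,1,0,0,0,0,0],[0,1,0,0,0,0,0],[0,0,0,0,0,0,0],[0,0,0,0,0,0,0],[0,0,0,0,0,0,0],[0,0,0,0,0,0,0],[0,0,0,0,0,0,0],[0,0,0,0,0,0,0]]'; python3 -c "
from h import *
stat()";python3 -m crank '[[0,-10,0,0,0,0,0],[0,-30,0,0,0,0,0],[0,-20,-30,0,0,0,0],[20,-20,-50,0,0,0,0],[40,-40,-50,0,0,0,0],[40,-50,-20,0,0,0,0],[40,-40,0,0,0,0,0],[0,0,0,0,0,0,0]]'; python3 -c "
from h import *
stat()
for n in('scene','top'):
  im=read_camera(n);cv2.imwrite(f'pics/{n}14.png',im)
c=im[110:260,195:395]; cv2.imwrite('pics/t14c.png',cv2.resize(c,None,fx=4,fy=4,interpolation=cv2.INTER_CUBIC))"
```

```text
clock: 33.0
tcp_pos: [0.6278, -0.1053, 0.1832]
orientation: [-0.001, 0.087, 0.996, -0.004]
wrist_force: [-5.0, -15.3, -1.2]
finger_gap: -0.0002
t 33.00 corner-frame TCP mm [ -30.8 -220.3] z 183.2 turn left deg [-0.42 -0.05 -0.19] F corner [ -2.4 -16.   -1.2] gap -0.0
clock: 34.0
tcp_pos: [0.4639, -0.2784, 0.324]
orientation: [0.001, 0.087, 0.996, 0.0]
wrist_force: [-0.4, -0.4, -0.1]
finger_gap: -0.0002
t 34.00 corner-frame TCP mm [-162.9 -418.7] z 324.0 turn left deg [ 0.05  0.08 -0.24] F corner [-0.3 -0.5 -0.1] gap -0.0
```

View pics/t14c.png

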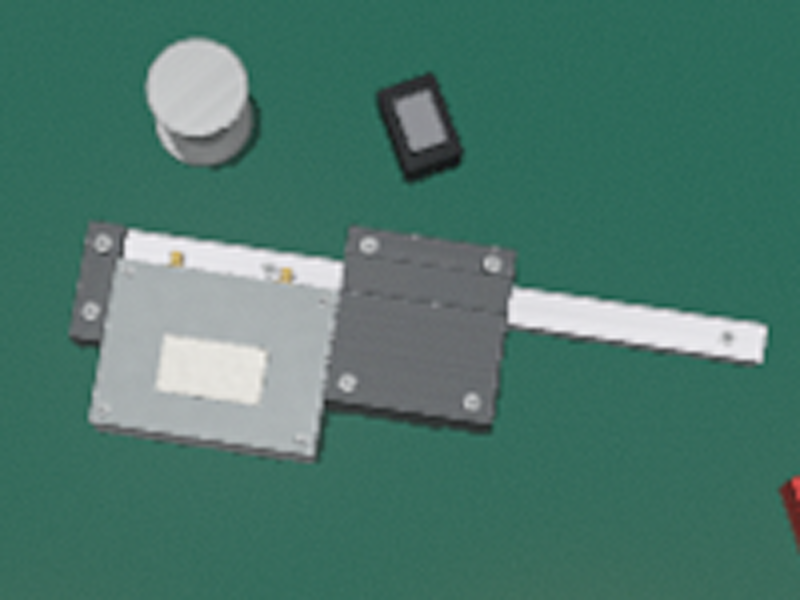

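View pics/scene14.png

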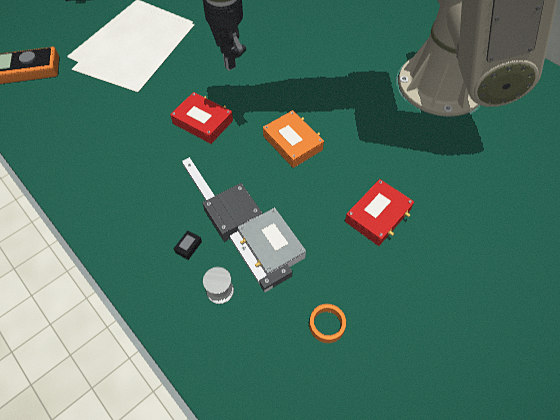

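Run:
```python
from h import *
cal=calibration("top"); im=cv2.imread("pics/top14.png")
c=im[168:233,210:290]; cv2.imwrite("pics/t14d.png",cv2.resize(c,None,fx=9,fy=9,interpolation=cv2.INTER_CUBIC))
f=lambda L:np.array([c2p(u,v,4,195,110) for u,v in L])
m,r=fit(cal,MOD,f([(122,260),(339,288),(318,458),(90,423)]),[.6,.04,-.17]); print(rel(C,m),r.tolist())
for q in f([(350,228),(517,252),(493,422)]):
    w=back(cal,q,.038); print("jaw",rel(C,[*w[:2],0])[:2])
# expected pixels of the seated module in the crop
p=proj(cal,tf([*tf(C,[[-.045,-.06,0]])[0,:2],C[2]],MOD)); print(((p-[195,110]+.5)*4-.5).round(0).tolist())
```

```text
[-0.04545049 -0.06061049  0.00172857] [[0.7, 0.3], [0.6, 0.6], [0.3, 0.5], [0.4, 0.2]]
jaw [ 0.03298232 -0.12016972]
jaw [ 0.03280502 -0.20974056]
jaw [-0.05964236 -0.20932887]
[[118.0, 258.0], [341.0, 290.0], [316.0, 455.0], [90.0, 422.0]]
```

View pics/t14d.png

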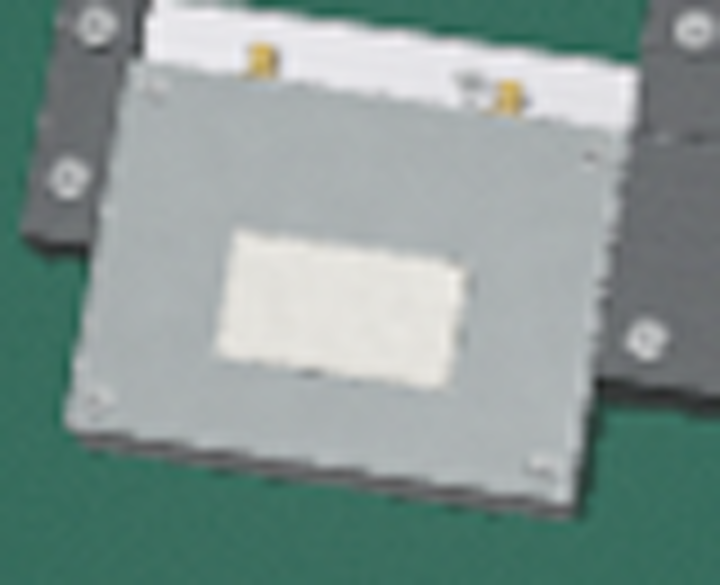

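The top view fits the module at (-45.5, -60.6) mm with 0.1° of yaw. The jaw face is at y = -120 mm, so the joint is at about 0.110. The bystanders sit at their starting pixels, and the arm is clear of everything.

```bash
python3 -c "
from h import *
stat(); print(hand_in())"
```

```text
t 34.10 corner-frame TCP mm [-161.1 -417. ] z 323.6 turn left deg [ 0.06  0.1  -0.05] F corner [0.7 0.3 0.7] gap 0.0
the job is handed in; nothing more can be done
None
```

I pushed the grey module flat along the bench with the fingertips until it was flush against the fence and the end stop. I then slid the jaw against its other end and handed the job in at 34.1 s; hand-in gave no verdict.

| Check (corner frame) | Measured | Needed |
|---|---|---|
| Module x | -45.5 mm | -48.5 to -42 mm |
| Module y | -60.6 mm | -63.5 to -57 mm |
| Module yaw | 0.002 rad | below 0.035 rad |
| Jaw joint | about 0.110 m | 0.106 to 0.113 m |

- **Contact:** each final push stalled at about 15–17 N, against the fence, the stop and the seated module, so all three were firm contacts.
- **Bystanders:** the spool and adapter sat at their starting pixels in the last top view, and the tape at its starting place in the last scene view.
- **Clearance:** the arm finished clear of everything, with wrist force near zero.
- **Disagreement:** before the first push, the wrist camera put the module and fixture 3–5 mm away from where the top camera did. Both were shifted the same way, so I used the top view and the contact forces. I did not recheck the final pose with the wrist camera.

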